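Fit the missing lower grid plate into a take-apart tube rack

ROBOT

A 7-joint arm with a two-finger parallel gripper is mounted at the origin on a cart in front of the work surface, level with it; the furniture and walls round the work are solid. World frame = base frame: x ahead of the robot, y to its left, z up, the work surface at z = 0. Lengths are in m, angles in rad, forces in N, time in s.
With the tool pointing down it reaches from about 0.4 to 0.9 m from the base axis. Payload 5.6 kg.
Tool frame: the origin (TCP) lies midway between the tips of the shut fingers; the grasp point (between the pads) lies 19 mm behind it; z points along the fingers, y is the line along which they close (so a half turn about z gives the same grasp; the last joint's range is limited). The gripper opens to 92 mm and grips with 3 to 60 N. Pads are 20 mm wide; open, the fingers measure 128 mm over their backs; the gripper's body (75 mm by 189 mm) begins 69 mm behind the grasp point.
Start: joints at [-1.177, 0.468, -0.012, 1.603, 0.006, 1.071, -0.056], TCP at [0.275, 0.589, 0.215] pointing down, gripper open.
Joint ranges: [-2.53, 2.53], [-0.31, 2.02], [-1.57, 1.55], [0.28, 2.44], [-1.29, 4.43], [0.15, 1.84], [-2.92, 2.92]. Speed limits (rad/s): [2.57, 2.57, 3.14, 3.14, 3.14, 3.14, 3.14].

INTERFACE

Orientations are given as a rotation vector (axis times angle).
In Python, from plant import bot, cams, probe_bus gives the robot as it stands (bot), with the cameras (cams) and the readings (probe_bus).
- The arm moves only by the tool nudge_tcp, called as name([rows], argument=value, ...), one row to a line, values as JSON. Schema: {"type":"object","properties":{"deltas":{"type":"array","items":{"type":"array","items":{"type":"array","items":{"type":"number"},"minItems":7,"maxItems":7},"minItems":1,"maxItems":12},"minItems":1,"maxItems":1},"only":{"type":"string"},"quiet":{"type":"boolean"},"lines":{"type":"string"}},"required":["deltas"],"additionalProperties":false}. deltas is a list that holds a single list of rows (three levels of brackets), with 1 to 12 rows, each of 7 numbers: the finger opening in m, then dx, dy, dz in shares of 0.8 m (1.0 is 0.8 m), then a rotation vector rx, ry, rz in a scale on which 1.0 is pi rad; each row is the pose to reach, as a shift and turn from the pose commanded when the call began, along the tool's axes at that moment; what a row does not reach only later rows make up. A row lasts 1/8 s, in which the tool goes at most 0.0625 m and 0.188 rad, less where a joint would pass 70% of its speed; a pose out of reach is approached as far as the arm can. The fingers move at their own pace and stop on an object; the grip force is fixed at half the most. Time passes only in rows, so rows that do not move let the fingers close. The tool returns the time, the measured TCP pose, the force, the opening and the grip force at its end. only (a regular expression) keeps the lines of the reply that match it, lines (a string "A,B") keeps lines A to B, and quiet returns only ok. Shift and turn numbers lie between -1 and 1, and a call with a number outside is refused. Input that does not fit is refused with a message, and nothing moves.
- probe_bus.state(): the state, without advancing time (a new reading comes with each control period).
- cams.capture(name): name is "side" or "top"; returns a dict with "color" (400x640x3 uint8, red, green, blue), "intrinsics" (3x3 intrinsics, pixels), "position" and "orientation" of the camera in the world. Camera axes: x right, y up, looking along -z (the intrinsics and any distortion apply to the point x, -y, -z); pixel columns grow to the right and rows downward; lengths in m; the calibration is good to about 2 mm. A picture is of the moment at which its call begins. There is no depth.
- bot.hand_in(): hands the job in; it is judged then, once.
The state is a dict: "t": time; "qpos": joint angles; "qd": joint speeds; "effort": joint torques, N m; "position": TCP position; "ee_rot": TCP orientation; "force": force on the tool from outside, world axes, zero at the start; "ft_torque": the same for the moment, N m; "grip_width": finger opening in m; "finger_force": force on a finger pad.
Only numpy, scipy, OpenCV 4.12 (cv2) and the standard library are available. Lean on these libraries where they do the work, as an engineer would, in place of code of your own. Each camera call takes 0.05 s, during which the arm holds its last target. There are 200 camera calls.

TASK

The tube rack was put together without its lower grid plate. Lift the top plate off the four stepped posts, lower the loose grid plate over the posts until it sits fully home on the lower shoulders, then put the top plate back over the same posts, fully home on the upper shoulders. Lower the plates gently and leave everything else standing where it is.

Things in the scene. Friction and masses are not known exactly. Their poses are not given: they have to be found in the camera images.
- rack_base: Fixed aluminium base slab of the rack, 156 x 74 mm, its top 10 mm above the worktop, with four upright stepped steel posts at (x, y) = (-58, +18.5), (-58, -18.5), (+58, +10), (+58, -10) mm: wide apart at the -x end, close at the +x end, so plates fit only one way round. Origin: centre of its underside, on the worktop; x along its length, z up.
- top_plate: Flat steel plate 140 x 60 x 8 mm, about 0.15 kg, with eight 20 mm tube holes and four 8 mm post holes in the posts' pattern; starts on the upper shoulders. Origin: centre of its underside; x along its length to the end with two bevelled corners (the close-together holes), z up. Grip it by the lifting lug on its middle: 40 mm along x, 8 mm thick across y, top 26 mm above the plate's underside.
- lower_plate: The missing plate, lying flat on the worktop: outline, lug, tube holes, bevels, origin, axes and weight as the top plate's, but its four post holes are 13 mm, so that it passes the 6 and 11 mm parts of the posts and rests on the lower shoulders.
- lower_seat (a point): Point on the base's axis 30 mm above the worktop: the lower plate's origin when fully home. Axes as the base's. Posts are 16 mm in diameter up to here (lower shoulders).
- upper_seat (a point): Point on the base's axis 62 mm above the worktop: the top plate's origin when fully home. Axes as the base's. Posts are 11 mm in diameter from 30 mm up to here (upper shoulders, edges chamfered 1 mm), then 6 mm, with tips that taper from 78 to 84 mm.
- volumetric_flask: Standing glass volumetric flask, 79 mm across, 183 mm tall, long thin neck. Origin: centre of its underside. Leave alone.
- conical_flask: Standing 100 ml conical glass flask, 61 mm across, 104 mm tall, beside the loose plate. Origin: centre of its underside. Leave alone.
- dropper_bottle: Standing brown dropper bottle with a red bulb, 35 mm across, 104 mm tall, beside the rack. Origin: centre of its underside. Leave alone.
- beaker: Small empty glass beaker, 46 mm across, 56 mm tall. Origin: centre of its underside. Leave alone.
- petri_dish: Covered petri dish, 93 mm across, 16 mm tall. Origin: centre of its underside. Leave alone.
- rubber_stopper: Black rubber stopper, 40 mm across, 24 mm tall. Origin: centre of its underside. Leave alone.

How it is judged:
By the outcome, as a careful person would: the job done as asked, in the order asked, and still so for the second after the job is handed in, with the robot touching nothing.
It also fails if it takes over 72 s, if anything falls off the work surface, if the arm or the gripper's body presses on something with over 40 N, if the wrist force passes 120 N, or if a joint passes its speed limit or range.

## Working session

There is one attempt and no reset: what is moved stays moved. The work goes in short steps, Python scripts to look and compute and a tool call to move; the robot and the scene stay as the last step left them, time stands still between calls to the robot, and variables do not carry over. Pictures are saved under pics/ and viewed, at most 10 in all, crops included, and the job is handed in when it is done.

```bash
ls; mkdir -p pics; python3 - <<'E'
from plant import bot, cams, probe_bus
import cv2
for n in("side","top"):
    c=cams.capture(n); cv2.imwrite(f"pics/{n}0.png",c["color"][:,:,::-1]); print(n,c["intrinsics"],c["position"],c["orientation"],[k for k in c])
s=probe_bus.state(); print(s["t"],s["position"],s["ee_rot"],s["force"])
E
```

```text
pics
plant.py
side [[407.11437778   0.         320.6676397 ]
 [  0.         407.11437778 200.54974616]
 [  0.           0.           1.        ]] [ 0.40932229 -0.75336832  0.65588021] [ 0.9573736  -0.08939452 -0.20348152] ['color', 'intrinsics', 'position', 'orientation']
top [[388.65122319   0.         320.19619562]
 [  0.         388.65122319 205.43670037]
 [  0.           0.           1.        ]] [0.37599414 0.03764958 1.17788397] [ 0.1271647  -0.12967312 -1.59015512] ['color', 'intrinsics', 'position', 'orientation']
0.1 [0.27484421 0.58845143 0.21374127] [-6.80766315e-01 -3.06673651e+00  2.48629582e-03] [-1.04502943  0.25119648  0.2789768 ]
```

View pics/side0.png

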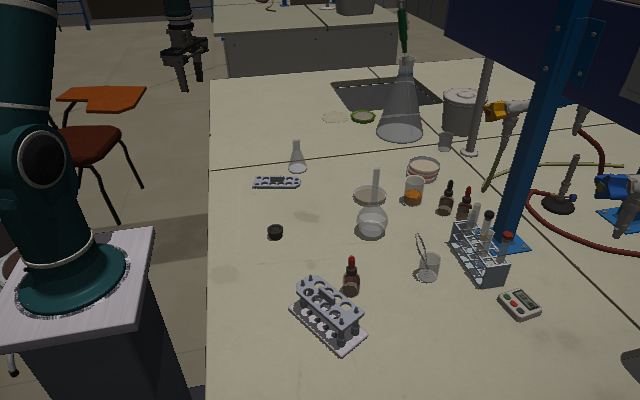

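View pics/top0.png

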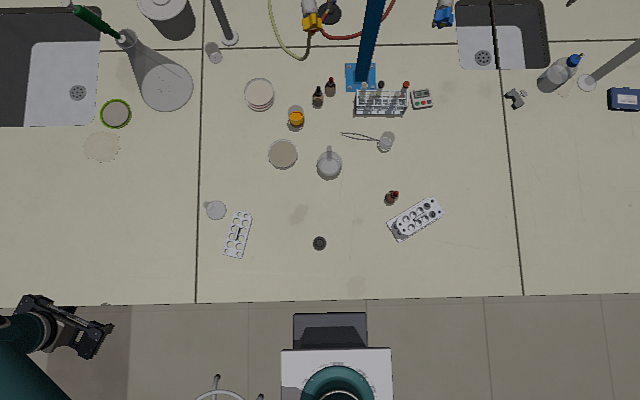

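The side view shows the rack near (327,315) with the dropper bottle at (351,275), and the loose plate near (276,182) with the conical flask at (298,157). In the top view the rack is at (415,218) and the plate at (238,234). I'll enlarge these.

```bash
cat > h.py <<'E'
import numpy as np, cv2
from scipy.spatial.transform import Rotation as R
from plant import bot, cams, probe_bus
def ray(c,u,v):
    K=c["intrinsics"]; d=np.array([(u-K[0,2])/K[0,0],-(v-K[1,2])/K[1,1],-1.])
    return np.array(c["position"]),R.from_rotvec(c["orientation"]).as_matrix()@d
def plane(c,u,v,z):
    p,d=ray(c,u,v); return p+d*(z-p[2])/d[2]
def proj(c,P):
    K=c["intrinsics"]; q=(np.atleast_2d(P)-c["position"])@R.from_rotvec(c["orientation"]).as_matrix()
    return np.c_[K[0,0]*q[:,0]/-q[:,2]+K[0,2],K[1,1]*-q[:,1]/-q[:,2]+K[1,2]]
def tri(c1,p1,c2,p2):
    a,d=ray(c1,*p1); b,e=ray(c2,*p2)
    s=np.linalg.lstsq(np.c_[d,-e],b-a,rcond=None)[0]
    return (a+s[0]*d+b+s[1]*e)/2, np.linalg.norm(a+s[0]*d-b-s[1]*e)
def crop(im,x,y,w,h,k):
    return cv2.resize(im[y:y+h,x:x+w],None,fx=k,fy=k,interpolation=cv2.INTER_NEAREST)
E
python3 - <<'E'
import cv2,numpy as np
from h import crop
t=cv2.imread("pics/top0.png");s=cv2.imread("pics/side0.png")
a=np.hstack([crop(t,380,185,80,60,5),crop(t,200,195,80,70,5)[:300]])
b=np.hstack([crop(s,280,270,100,90,4)[:300],crop(s,240,140,80,60,5)[:300]])
w=min(a.shape[1],b.shape[1]);cv2.imwrite("pics/c.png",np.vstack([a[:,:w],b[:300,:w]]))
E
```

```text
(no output)
```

View pics/c.png

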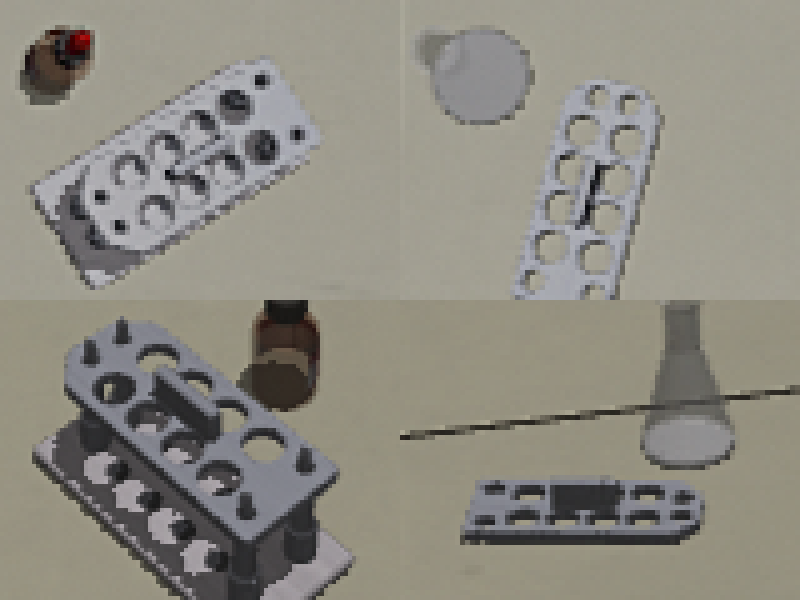

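```bash
python3 - <<'E'
from h import *
np.set_printoptions(precision=4,suppress=True)
T=cams.capture("top");S=cams.capture("side")
side=[(310.6,275.2),(302.9,280.2),(356.8,307.2),(341.9,318.2)]
top=[(400.1,224.4),(404,230),(432.4,200.9),(439.4,211.8)]
loc=np.array([[58,10],[58,-10],[-58,18.5],[-58,-18.5]])/1e3
def fit(P,name):  # 2D rigid, either assignment checked
    for q,l in(("a",loc),("b",loc[[1,0,3,2]])):
        A=P[:,:2]-P[:,:2].mean(0);B=l-l.mean(0)
        th=np.arctan2((B[:,0]*A[:,1]-B[:,1]*A[:,0]).sum(),(B*A).sum())
        Rm=np.array([[np.cos(th),-np.sin(th)],[np.sin(th),np.cos(th)]])
        t=P[:,:2].mean(0)-Rm@l.mean(0); print(name,q,t,np.degrees(th),"res mm",1e3*np.abs(A-B@Rm.T).max())
X=[tri(S,s,T,t) for s,t in zip(side,top)]
for x in X: print(x)
fit(np.array([x[0] for x in X]),"tri")
fit(np.array([plane(S,*p,.083) for p in side]),"side84")
fit(np.array([plane(T,*p,.074) for p in top]),"top74")
# top-view blobs: bright bluish pixels
def rects(c,box,z):
    im=c["color"].astype(int); m=((im[:,:,2]-im[:,:,0]>-2)&(im.sum(2)>330)).astype(np.uint8)
    k=np.zeros_like(m);x,y,w,h=box;k[y:y+h,x:x+w]=m[y:y+h,x:x+w]
    cs,_=cv2.findContours(k,cv2.RETR_EXTERNAL,cv2.CHAIN_APPROX_NONE);c0=max(cs,key=cv2.contourArea)
    P=np.array([plane(c,*q,z)[:2] for q in c0[:,0,:]]);r=cv2.minAreaRect((P*1000).astype(np.float32));print(box,r,c0[:,0].min(0),c0[:,0].max(0))
rects(T,(222,203,40,62),.008)
rects(S,(245,170,62,25),.008)
rects(T,(380,190,70,60),.01)
# flask & bottle
print("plate px ->",plane(T,238,234,.008)); print("flask base",plane(S,298,169.5,0),plane(T,216.5,210.5,.0)," neck",tri(S,(297,142),T,(206,204.5)))
print("bottle bulb",tri(S,(351,258),T,(395.5,193)))
print("stopper",plane(T,319,243,.012))
E
```

```text
(array([ 0.4996, -0.1921,  0.0796]), np.float64(0.005691384410503836))
(array([ 0.483 , -0.2021,  0.0799]), np.float64(0.004843820170089067))
(array([ 0.5651, -0.2887,  0.0798]), np.float64(0.005581242416557877))
(array([ 0.533 , -0.3064,  0.0799]), np.float64(0.0054586216679058585))
tri a [ 0.5202 -0.2473] 119.93972570984762 res mm 32.15286616982545
tri b [ 0.5202 -0.2473] 119.86002345781081 res mm 0.46056749372435507
side84 a [ 0.5223 -0.25  ] 120.07346429183104 res mm 32.25818234538863
side84 b [ 0.5223 -0.25  ] 119.93120733694522 res mm 0.8340009994653383
top74 a [ 0.5182 -0.2486] 119.90483507887346 res mm 32.18719480877719
top74 b [ 0.5182 -0.2486] 119.87892079833294 res mm 0.6075166941374721
(222, 203, 40, 62) ((489.1059265136719, 285.4251708984375), (59.38056564331055, 139.1719970703125), 75.59088897705078) [222 211] [251 257]
(245, 170, 62, 25) ((532.7496337890625, 272.423828125), (56.39483642578125, 50.680057525634766), 75.31730651855469) [282 176] [300 186]
(380, 190, 70, 60) ((522.8621826171875, -254.35427856445312), (72.73793029785156, 167.84674072265625), 29.910106658935547) [386 196] [443 236]
plate px -> [0.4869 0.2833 0.008 ]
flask base [0.565 0.347 0.   ] [0.5614 0.3516 0.    ]  neck (array([0.5665, 0.3576, 0.0905]), np.float64(0.0029449809794168218))
bottle bulb (array([ 0.5858, -0.1805,  0.0968]), np.float64(0.0025382037805258095))
stopper [0.4539 0.0398 0.012 ]
```

Both views agree to about 4 mm. The rack is at about (0.520, -0.248) with yaw 120° and post-fit residual under 1 mm. The loose plate is at about (0.490, 0.284) with yaw -14.4° and measures 59x139 mm, as expected. First I'll go above the rack.

```bash
cat >> h.py <<'E'
def go(p,ydeg):
    "shift and turn, in tool axes, from the measured pose to TCP p with tool y at world angle ydeg, pointing down"
    s=probe_bus.state(); A=R.from_rotvec(s["ee_rot"]).as_matrix()
    a=np.radians(ydeg); y=np.array([np.cos(a),np.sin(a),0]); z=np.array([0,0,-1.]); B=np.c_[np.cross(y,z),y,z]
    print("t %.2f"%s["t"],"shift",np.round(A.T@(np.array(p)-s["position"]),4),"turn",np.round(R.from_matrix(A.T@B).as_rotvec(),4),"pos",np.round(s["position"],4),"j7 %.2f"%s["qpos"][6],"F",np.round(s["force"],1),"w",round(s["grip_width"],4))
E
python3 -c "
from h import *
go((.5203,-.2478,.2),30)"
```

```text
t 0.20 shift [-0.5763 -0.654   0.0148] turn [-1.000e-03  4.000e-04  6.103e-01] pos [0.2749 0.5886 0.214 ] j7 -0.06 F [-0.4 -0.3 -0.4] w 0.0923
```

The rows are not in the units I measure in: shifts go in shares of 0.8 m and turns go in shares of pi rad. I convert before sending: -0.33 m / 0.8 = -0.4125, -0.29 m / 0.8 = -0.3625, 0.3 rad / 3.1416 = 0.0955.

nudge_tcp([
  [[0.04,-0.3625,-0.4125,0,0,0,0.0955],[0.04,-0.3625,-0.4125,0,0,0,0.0955],[0.04,-0.3625,-0.4125,0,0,0,0.0955],[0.04,-0.3625,-0.4125,0,0,0,0.0955],[0.04,-0.3625,-0.4125,0,0,0,0.0955],[0.04,-0.3625,-0.4125,0,0,0,0.0955],[0.04,-0.3625,-0.4125,0,0,0,0.0955],[0.04,-0.3625,-0.4125,0,0,0,0.0955]],
])

```text
t: 1.2
position: [0.3991, 0.1631, 0.2148]
ee_rot: [1.143, 2.926, -0.0]
force: [-0.6, 0.5, 0.1]
grip_width: 0.04
finger_force: 0.0
```

```bash
python3 -c "
from h import *
go((.5203,-.2478,.2),30)"
```

```text
t 1.20 shift [-0.3677 -0.2198  0.015 ] turn [2.000e-04 5.000e-04 3.021e-01] pos [0.3991 0.1631 0.2148] j7 0.39 F [-0.6  0.5  0.1] w 0.04
```

To row units: -0.368 m / 0.8 = -0.46, -0.22 m / 0.8 = -0.275, 0.302 rad / 3.1416 = 0.0961.

nudge_tcp([
  [[0.04,-0.46,-0.275,0,0,0,0.0961],[0.04,-0.46,-0.275,0,0,0,0.0961],[0.04,-0.46,-0.275,0,0,0,0.0961],[0.04,-0.46,-0.275,0,0,0,0.0961],[0.04,-0.46,-0.275,0,0,0,0.0961],[0.04,-0.46,-0.275,0,0,0,0.0961],[0.04,-0.46,-0.275,0.075,0,0,0.0961],[0.04,-0.46,-0.275,0.075,0,0,0.0961],[0.04,-0.46,-0.275,0.075,0,0,0.0961],[0.04,-0.46,-0.275,0.075,0,0,0.0961]],
])

```text
t: 2.45
position: [0.5238, -0.2411, 0.1556]
ee_rot: [1.556, 2.728, 0.002]
force: [-0.0, 0.7, 0.1]
grip_width: 0.04
finger_force: 0.0
```

```bash
python3 - <<'E'
from h import *
go((.5203,-.2478,.0725),30)
T=cams.capture("top");S=cams.capture("side")
a=np.hstack([crop(T["color"],380,185,80,60,5),crop(S["color"],290,230,80,120,5)[-300:]])
b=np.hstack([crop(S["color"],290,230,80,60,5)]);b=np.hstack([b,np.zeros_like(b)])
cv2.imwrite("pics/d.png",np.vstack([a,b])[:,:,::-1])
E
```

```text
t 2.45 shift [-0.004  -0.0066  0.0831] turn [ 0.0018 -0.      0.0107] pos [ 0.5238 -0.2411  0.1556] j7 1.17 F [-0.   0.7  0.1] w 0.04
```

View pics/d.png

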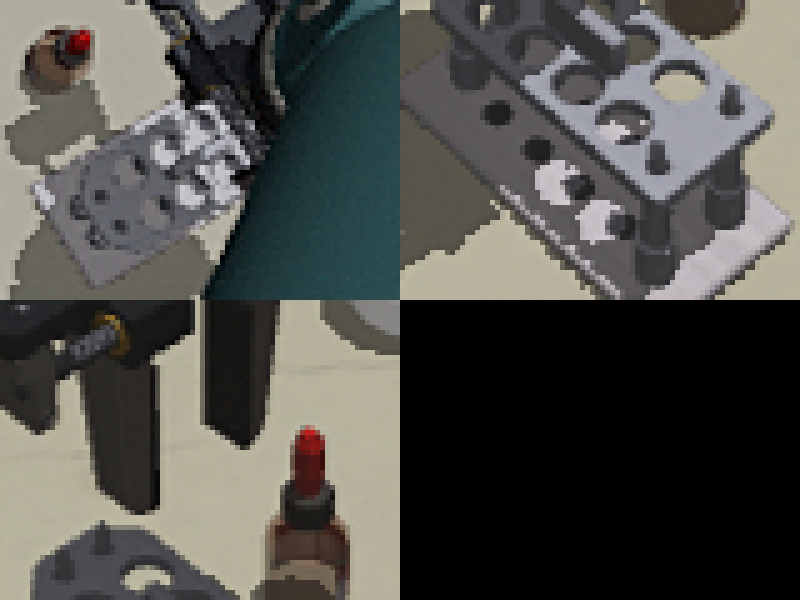

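The fingers hang clear above the lug. In the side view the tips are at about (316,271) and (337,258), and the bulb is well clear. I'll compare these with the projected TCP to get the camera-to-robot bias.

```bash
python3 - <<'E'
from h import *
S=cams.capture("side");s=probe_bus.state();A=R.from_rotvec(s["ee_rot"]).as_matrix();p=s["position"]
for y in(.02,.038):
  for sg in(1,-1):
    for x in(-.01,.01): print(y*sg,x,np.round(proj(S,p+A@[x,y*sg,0])[0],1), "crop",np.round((proj(S,p+A@[x,y*sg,0])[0]-[290,230])*5+[0,300]))
go((.5203,-.2478,.0725),30)
E
```

```text
0.02 -0.01 [338.7 259.6] crop [244. 448.]
0.02 0.01 [330.9 254. ] crop [204. 420.]
-0.02 -0.01 [322.2 270.7] crop [161. 504.]
-0.02 0.01 [314.4 264.8] crop [122. 474.]
0.038 -0.01 [345.8 254.7] crop [279. 424.]
0.038 0.01 [338.  249.3] crop [240. 397.]
-0.038 -0.01 [314.5 276. ] crop [122. 530.]
-0.038 0.01 [306.7 269.9] crop [ 83. 500.]
t 2.60 shift [-0.0035 -0.0064  0.0834] turn [0.0023 0.0008 0.0105] pos [ 0.5238 -0.2415  0.1559] j7 1.17 F [-0.3  0.6  0.2] w 0.0397
```

To row units: 0.082 m / 0.8 = 0.1025, 0.08 m / 0.8 = 0.1, 0.0105 rad / 3.1416 = 0.0033.

nudge_tcp([
  [[0.04,-0.0015,-0.0104,0.025,0.0006,0,0.0033],[0.04,-0.0015,-0.0104,0.0625,0.0006,0,0.0033],[0.04,-0.0015,-0.0104,0.0875,0.0006,0,0.0033],[0.04,-0.0015,-0.0104,0.1,0.0006,0,0.0033],[0.04,-0.0015,-0.0104,0.1025,0.0006,0,0.0033],[0.04,-0.0015,-0.0104,0.1025,0.0006,0,0.0033],[0.04,-0.0015,-0.0104,0.1025,0.0006,0,0.0033]],
])

```text
t: 3.48
position: [0.5168, -0.2484, 0.0733]
ee_rot: [1.574, 2.719, -0.002]
force: [-0.4, -0.4, -0.4]
grip_width: 0.0399
finger_force: 0.0
```

```bash
python3 - <<'E'
from h import *
go((.5215,-.2492,.0725),30)
S=cams.capture("side")
cv2.imwrite("pics/e.png",crop(S["color"],270,240,110,80,7)[:,:,::-1])
E
```

```text
t 3.48 shift [-0.003   0.0037  0.0008] turn [-0.001   0.001  -0.0022] pos [ 0.5168 -0.2484  0.0733] j7 1.24 F [-0.4 -0.4 -0.4] w 0.0399
```

View pics/e.png

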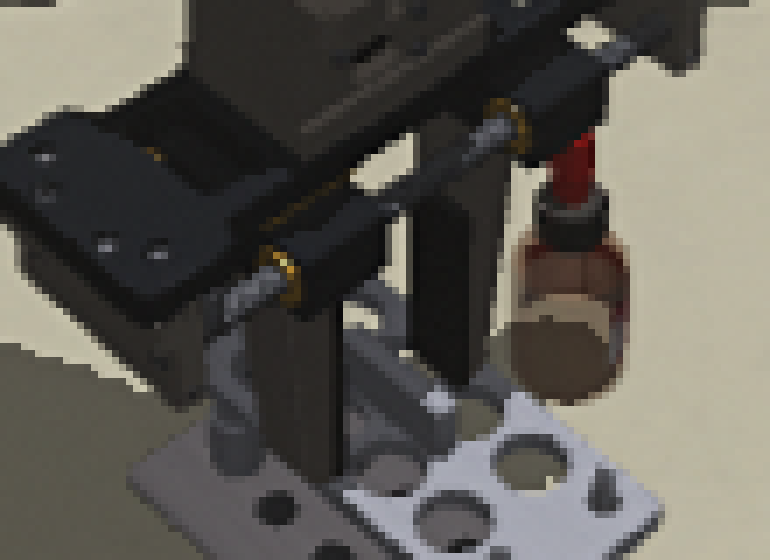

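The fingers straddle the lug (lug end near crop (440,410)) and stand on neither lug nor plate. I'll apply the small correction and then close.

To row units: 0.0037 m / 0.8 = 0.0046, -0.003 m / 0.8 = -0.0038, -0.002 rad / 3.1416 = -0.0006.

nudge_tcp([
  [[0.04,-0.0038,0.0046,0,-0.0003,0.0003,-0.0006],[0.03,-0.0038,0.0046,0,-0.0003,0.0003,-0.0006],[0.02,-0.0038,0.0046,0,-0.0003,0.0003,-0.0006],[0.016,-0.0038,0.0046,0,-0.0003,0.0003,-0.0006]],
])

```text
t: 4.03
position: [0.5209, -0.2489, 0.0726]
ee_rot: [-1.57, -2.719, 0.001]
force: [-0.3, 0.6, 0.7]
grip_width: 0.0162
finger_force: 0.0
```

nudge_tcp([
  [[0.012,0,0,0,0,0,0],[0.012,0,0,0,0,0,0]],
])

```text
t: 4.28
position: [0.521, -0.249, 0.0726]
ee_rot: [-1.57, -2.719, 0.001]
force: [-0.1, 0.3, -0.1]
grip_width: 0.0119
finger_force: 0.0
```

nudge_tcp([
  [[0.009,0,0,0,0,0,0],[0.009,0,0,0,0,0,0]],
])

```text
t: 4.53
position: [0.5213, -0.2487, 0.0726]
ee_rot: [-1.57, -2.72, 0.0]
force: [1.0, 1.3, -0.3]
grip_width: 0.0089
finger_force: 0.6
```

```bash
python3 -c "
from h import *
go((.5215,-.2492,.0725),30)"
```

```text
t 4.53 shift [-0.0005 -0.0001  0.0001] turn [-0.0005 -0.0009  0.    ] pos [ 0.5213 -0.2487  0.0726] j7 1.24 F [ 1.   1.3 -0.3] w 0.0089
```

To row units: 0.0004 m / 0.8 = 0.0005.

nudge_tcp([
  [[0,0,0.0005,0,0,0,0],[0,0,0.0005,0,0,0,0],[0,0,0.0005,0,0,0,0],[0,0,0.0005,0,0,0,0]],
])

```text
t: 5.03
position: [0.5217, -0.2486, 0.0727]
ee_rot: [-1.57, -2.72, -0.0]
force: [2.9, 0.9, -0.2]
grip_width: 0.0078
finger_force: 30.0
```

```bash
python3 -c "
from h import *
go((.5215,-.2492,.0725),30)
s=probe_bus.state();print(repr(s['position']),s['ee_rot'],s['ft_torque'])"
```

```text
t 5.03 shift [-0.0005 -0.0005  0.0002] turn [-0.0004 -0.0008 -0.    ] pos [ 0.5217 -0.2486  0.0727] j7 1.24 F [ 2.9  0.9 -0.2] w 0.0078
array([ 0.5217122 , -0.24855507,  0.07266177]) [-1.57040678e+00 -2.71987326e+00 -7.16860784e-05] [ 0.29732942 -0.60839083 -0.13349691]
```

nudge_tcp([
  [[0,0,0.0005,-0.005,0,0,0],[0,0,0.0005,-0.01,0,0,0],[0,0,0.0005,-0.015,0,0,0],[0,0,0.0005,-0.015,0,0,0]],
])

```text
t: 5.52
position: [0.5217, -0.2487, 0.085]
ee_rot: [-1.571, -2.719, 0.0]
force: [1.1, 1.6, -0.6]
grip_width: 0.0075
finger_force: 30.0
```

To row units: -0.11 m / 0.8 = -0.1375, 0.055 m / 0.8 = 0.0688.

nudge_tcp([
  [[0,0,0,-0.025,0,0,0],[0,0,0,-0.05,0,0,0],[0,0,-0.025,-0.05,0,0,0],[0,0,-0.0625,-0.05,0,0,0],[0,0,-0.1,-0.05,0,0,0],[0,0,-0.1313,-0.05,0,0,0],[0,0,-0.1375,-0.0375,0,0,0],[0,0,-0.1375,0,0,0,0],[0,0,-0.1375,0.0375,0,0,0],[0,0,-0.1375,0.0688,0,0,0],[0,0,-0.1375,0.0813,0,0,0],[0,0,-0.1375,0.0863,0,0,0]],
])

```text
t: 7.02
position: [0.4262, -0.3034, 0.0151]
ee_rot: [-1.57, -2.719, 0.001]
force: [0.9, 0.9, -1.8]
grip_width: 0.0082
finger_force: 30.0
```

nudge_tcp([
  [[0,0,0,0.0025,0,0,0],[0,0,0,0.0038,0,0,0],[0,0,0,0.005,0,0,0],[0,0,0,0.0056,0,0,0],[0,0,0,0.0056,0,0,0]],
])

```text
t: 7.65
position: [0.4264, -0.3035, 0.0113]
ee_rot: [-1.571, -2.72, 0.0]
force: [-0.4, -0.7, -2.0]
grip_width: 0.0077
finger_force: 30.0
```

```bash
python3 - <<'E'
from h import *
go((.4267,-.3035,.0106),30)
S=cams.capture("side");T=cams.capture("top")
cv2.imwrite("pics/f.png",np.hstack([crop(S["color"],250,240,130,120,4),crop(T["color"],380,180,70,120,4)])[:,:,::-1])
E
```

```text
t 7.65 shift [-0.0001  0.0002  0.0007] turn [-0.0008 -0.0008 -0.0002] pos [ 0.4264 -0.3035  0.0113] j7 1.49 F [-0.4 -0.7 -2. ] w 0.0077
```

View pics/f.png

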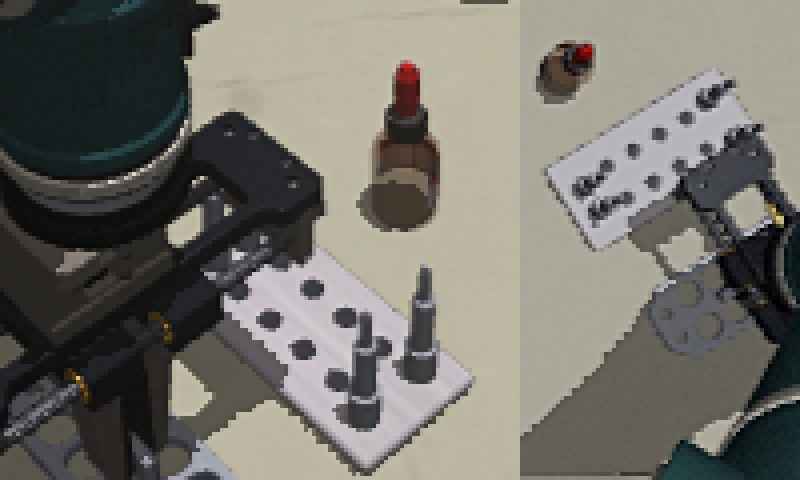

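The top plate hangs just above the worktop beside the rack, and the bare posts stand clear. I'll set it down, release and rise.

To row units: 0.0005 m / 0.8 = 0.0006.

nudge_tcp([
  [[0,0,0,0.0006,0,0,0],[0,0,0,0.0006,0,0,0],[0.02,0,0,0.0006,0,0,0],[0.04,0,0,0.0006,0,0,0],[0.04,0,0,0.0006,0,0,0]],
])

```text
t: 8.38
position: [0.4265, -0.3036, 0.0108]
ee_rot: [-1.571, -2.72, 0.0]
force: [-0.6, -0.6, 0.4]
grip_width: 0.0357
finger_force: 0.0
```

nudge_tcp([
  [[0.04,0,0,-0.0375,0,0,0],[0.04,0,0,-0.1,0,0,0],[0.04,0,0,-0.175,0,0,0],[0.04,0,0,-0.25,0,0,0],[0.04,0,0,-0.25,0,0,0]],
])

```text
t: 9.0
position: [0.429, -0.3053, 0.2152]
ee_rot: [1.567, 2.714, 0.002]
force: [0.3, -0.1, -0.4]
grip_width: 0.0399
finger_force: 0.0
```

```bash
python3 -c "
from h import *
go((.485,.2855,.21),-104.4)
s=probe_bus.state();print(s['qpos'])
S=cams.capture('side');
print(plane(S,255.6,176,.008),plane(S,252.6,186,.008),plane(S,300.6,180,.008))"
```

```text
t 9.00 shift [0.4838 0.3438 0.0039] turn [ 0.01   -0.003   2.3455] pos [ 0.429  -0.3053  0.2152] j7 1.28 F [ 0.3 -0.1 -0.4] w 0.0399
[ 0.01563418  0.27949139  0.64656251  1.94295241 -0.20488767  0.97534698
  1.28139102]
[0.43080848 0.32574517 0.008     ] [0.41751089 0.2713878  0.008     ] [0.56044357 0.27104712 0.008     ]
```

To row units: 0.484 m / 0.8 = 0.605, 0.44 m / 0.8 = 0.55, 2.16 rad / 3.1416 = 0.6875.

nudge_tcp([
  [[0.04,0.05,0.0375,0,0,0,0.0573],[0.04,0.1,0.075,0,0,0,0.1146],[0.04,0.15,0.1125,0,0,0,0.1719],[0.04,0.2,0.15,0,0,0,0.2292],[0.04,0.25,0.1813,0,0,0,0.2865],[0.04,0.3,0.2125,0,0,0,0.3438],[0.04,0.35,0.25,0,0,0,0.4011],[0.04,0.4,0.2875,0,0,0,0.4584],[0.04,0.45,0.325,0,0,0,0.5157],[0.04,0.5,0.3625,0,0,0,0.573],[0.04,0.55,0.4,0,0,0,0.6303],[0.04,0.605,0.4288,0,0,0,0.6875]],
])

```text
t: 10.55
position: [0.4812, 0.288, 0.2089]
ee_rot: [3.14, 0.018, -0.005]
force: [0.4, 0.9, 0.5]
grip_width: 0.0399
finger_force: 0.0
```

nudge_tcp([
  [[0.04,0,0,0,0,0,0.0573],[0.04,0,0,0,0,0,0.0573],[0.04,0,0,0,0,0,0.0573],[0.04,0,0,0,0,0,0.0573]],
])

```text
t: 11.05
position: [0.4818, 0.2862, 0.2107]
ee_rot: [-3.131, 0.253, 0.003]
force: [0.2, 0.3, 0.7]
grip_width: 0.04
finger_force: 0.0
```

```bash
python3 -c "
from h import *
go((.4852,.284,.15),-104.4)"
```

```text
t 11.05 shift [0.0038 0.0017 0.0607] turn [-0.      0.0018  0.0901] pos [0.4818 0.2862 0.2107] j7 -2.08 F [0.2 0.3 0.7] w 0.04
```

To row units: 0.16 m / 0.8 = 0.2, 0.12 m / 0.8 = 0.15, 0.09 rad / 3.1416 = 0.0286.

nudge_tcp([
  [[0.04,0.0048,0.0021,0.075,0,0.0006,0.0286],[0.04,0.0048,0.0021,0.15,0,0.0006,0.0286],[0.04,0.0048,0.0021,0.2,0,0.0006,0.0286],[0.04,0.0048,0.0021,0.2,0,0.0006,0.0286],[0.04,0.0048,0.0021,0.2,0,0.0006,0.0286]],
])

```text
t: 11.68
position: [0.4864, 0.2849, 0.0524]
ee_rot: [-3.115, 0.394, -0.004]
force: [-0.0, 0.5, 0.3]
grip_width: 0.0399
finger_force: 0.0
```

```bash
python3 - <<'E'
from h import *
go((.4852,.284,.0105),-104.4)
S=cams.capture("side");T=cams.capture("top")
cv2.imwrite("pics/g.png",np.hstack([crop(S["color"],235,120,80,80,6),crop(T["color"],195,180,50,80,6)])[:,:,::-1])
s=probe_bus.state();A=R.from_rotvec(s["ee_rot"]).as_matrix();p=s["position"]
for y in(.02,-.02):
    for x in(-.01,.01): print(y,x,"crop",np.round((proj(S,p+A@[x,y,0])[0]-[235,120])*6))
E
```

```text
t 11.68 shift [-0.001   0.0013  0.0419] turn [-0.0019 -0.0022 -0.0006] pos [0.4864 0.2849 0.0524] j7 -2.00 F [-0.   0.5  0.3] w 0.0399
0.02 -0.01 crop [209. 306.]
0.02 0.01 crop [251. 307.]
-0.02 -0.01 crop [220. 265.]
-0.02 0.01 crop [261. 265.]
```

View pics/g.png

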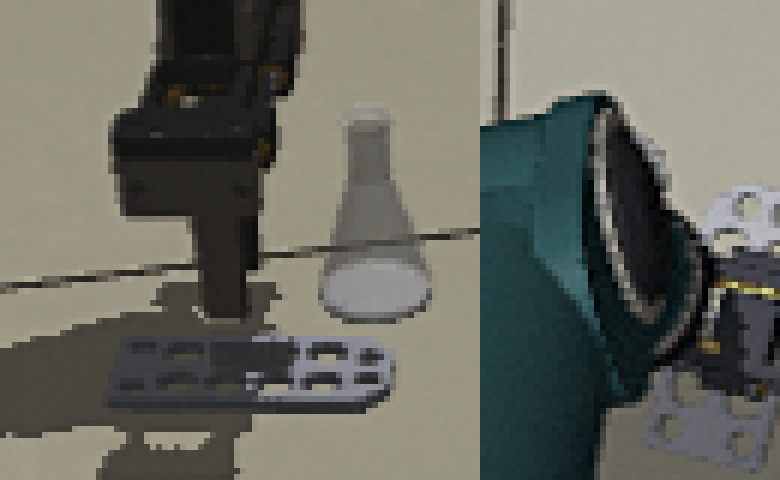

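The fingers hang over the lug and the flask is clear to the right. The observed near fingertip, at crop (203–245,318), lies about 6 crop px (1 px) left of prediction. I'll measure the lug centre relative to the fingers in the same picture.

```bash
python3 - <<'E'
from h import *
S=cams.capture("side");s=probe_bus.state();p=s["position"]
f=plane(S,235+ (224)/6,120+318/6,p[2]); A=R.from_rotvec(s["ee_rot"]).as_matrix()
print("near tip in tool axes",A.T@(f-p))
l=plane(S,235+253.5/6,120+355/6,.017); print("lug",l, "in tool axes",A.T@(l-p))
E
```

```text
near tip in tool axes [-0.00118184  0.03061142 -0.00010206]
lug [0.49171223 0.27760178 0.017     ] in tool axes [0.00712551 0.00652125 0.03587432]
```

To row units: 0.0415 m / 0.8 = 0.0519, 0.002 m / 0.8 = 0.0025, -0.002 rad / 3.1416 = -0.0006.

nudge_tcp([
  [[0.04,0.0025,0.0019,0.0125,-0.0006,-0.0006,0],[0.04,0.0025,0.0019,0.0313,-0.0006,-0.0006,0],[0.04,0.0025,0.0019,0.0438,-0.0006,-0.0006,0],[0.04,0.0025,0.0019,0.05,-0.0006,-0.0006,0],[0.03,0.0025,0.0019,0.0519,-0.0006,-0.0006,0],[0.02,0.0025,0.0019,0.0519,-0.0006,-0.0006,0],[0.014,0.0025,0.0019,0.0519,-0.0006,-0.0006,0],[0.012,0.0025,0.0019,0.0519,-0.0006,-0.0006,0]],
])

```text
t: 12.82
position: [0.4868, 0.2833, 0.0096]
ee_rot: [3.116, -0.394, -0.002]
force: [0.6, 1.6, -0.5]
grip_width: 0.0122
finger_force: 0.4
```

```bash
python3 -c "
from h import *
go((.4852,.284,.0105),-104.4)"
```

```text
t 12.82 shift [-0.0018 -0.0003 -0.0008] turn [0.001  0.0009 0.    ] pos [0.4868 0.2833 0.0096] j7 -1.95 F [ 0.6  1.6 -0.5] w 0.0122
```

To row units: -0.001 m / 0.8 = -0.0013.

nudge_tcp([
  [[0.01,0,0,-0.0013,0,0,0],[0.008,0,0,-0.0013,0,0,0],[0,0,0,-0.0013,0,0,0],[0,0,0,-0.0013,0,0,0],[0,0,0,-0.0013,0,0,0],[0,0,0,-0.0013,0,0,0]],
])

```text
t: 13.58
position: [0.4868, 0.2831, 0.0106]
ee_rot: [3.116, -0.394, -0.002]
force: [-0.4, 0.9, 4.3]
grip_width: 0.0074
finger_force: 30.0
```

```bash
python3 -c "
from h import *
s=probe_bus.state();print(s['position'],s['ee_rot'],s['ft_torque'])"
```

```text
[0.48679604 0.28314768 0.01059118] [ 3.11567815e+00 -3.93686111e-01 -2.14196064e-03] [ 0.39654855  0.32577353 -0.06966307]
```

nudge_tcp([
  [[0,0,0,-0.0138,0,0,0],[0,0,0,-0.05,0,0,0],[0,0,0,-0.1125,0,0,0],[0,0,0,-0.1875,0,0,0],[0,0,0,-0.25,0,0,0],[0,0,0,-0.25,0,0,0]],
])

```text
t: 14.32
position: [0.489, 0.2835, 0.2141]
ee_rot: [-3.113, 0.395, -0.005]
force: [0.1, 0.1, -2.3]
grip_width: 0.0078
finger_force: 30.0
```

```bash
python3 -c "
from h import *
go((.5217,-.2487,.2),30)"
```

```text
t 14.32 shift [0.1644 0.5073 0.0127] turn [ 1.3000e-03 -5.7000e-03 -2.3465e+00] pos [0.489  0.2835 0.2141] j7 -2.14 F [ 0.1  0.1 -2.3] w 0.0078
```

To row units: 0.48 m / 0.8 = 0.6, 0.44 m / 0.8 = 0.55, -2.16 rad / 3.1416 = -0.6875.

nudge_tcp([
  [[0,0.0163,0.05,0,0,0,-0.0573],[0,0.0325,0.1,0,0,0,-0.1146],[0,0.05,0.15,0,0,0,-0.1719],[0,0.0663,0.2,0,0,0,-0.2292],[0,0.0825,0.25,0,0,0,-0.2865],[0,0.1,0.3,0,0,0,-0.3438],[0,0.1163,0.35,0,0,0,-0.4011],[0,0.1325,0.4,0,0,0,-0.4584],[0,0.15,0.45,0,0,0,-0.5157],[0,0.1663,0.5,0,0,0,-0.573],[0,0.1825,0.55,0,0,0,-0.6303],[0,0.2,0.6,0,0,0,-0.6875]],
])

```text
t: 15.82
position: [0.521, -0.2226, 0.2092]
ee_rot: [-1.807, -2.565, 0.006]
force: [0.7, 0.8, -1.6]
grip_width: 0.0075
finger_force: 30.0
```

nudge_tcp([
  [[0,0,0,0,0,0,-0.0573],[0,0,0,0,0,0,-0.0573],[0,0,0,0,0,0,-0.0573],[0,0,0,0,0,0,-0.0573],[0,0,0,0,0,0,-0.0573]],
])

```text
t: 16.45
position: [0.5226, -0.2209, 0.211]
ee_rot: [-1.578, -2.715, 0.003]
force: [-0.3, 0.5, -1.4]
grip_width: 0.0078
finger_force: 30.0
```

```bash
python3 -c "
from h import *
go((.5249,-.2541,.125),30)"
```

```text
t 16.45 shift [-0.0299 -0.0142  0.086 ] turn [-0.0024  0.0003 -0.0056] pos [ 0.5226 -0.2209  0.211 ] j7 1.03 F [-0.3  0.5 -1.4] w 0.0078
```

To row units: 0.096 m / 0.8 = 0.12, 0.08 m / 0.8 = 0.1, -0.0056 rad / 3.1416 = -0.0018.

nudge_tcp([
  [[0,-0.0375,-0.0178,0,-0.0006,0,-0.0018],[0,-0.0375,-0.0178,0.05,-0.0006,0,-0.0018],[0,-0.0375,-0.0178,0.1,-0.0006,0,-0.0018],[0,-0.0375,-0.0178,0.12,-0.0006,0,-0.0018],[0,-0.0375,-0.0178,0.12,-0.0006,0,-0.0018],[0,-0.0375,-0.0178,0.12,-0.0006,0,-0.0018]],
])

```text
t: 17.2
position: [0.526, -0.2553, 0.1166]
ee_rot: [1.57, 2.718, -0.0]
force: [-0.5, 0.0, -1.0]
grip_width: 0.0079
finger_force: 30.0
```

nudge_tcp([
  [[0,0,0,0,0,0,0],[0,0,0,0,0,0,0]],
])

```text
t: 17.45
position: [0.5254, -0.255, 0.116]
ee_rot: [1.57, 2.719, 0.0]
force: [0.0, 0.5, -1.5]
grip_width: 0.0077
finger_force: 30.0
```

```bash
python3 - <<'E'
from h import *
go((.5249,-.2541,.115),30)
S=cams.capture("side");T=cams.capture("top")
cv2.imwrite("pics/i.png",crop(S["color"],285,235,100,100,6)[:,:,::-1])
E
```

```text
t 17.45 shift [ 0.001 -0.     0.001] turn [ 0.001   0.0016 -0.0002] pos [ 0.5254 -0.255   0.116 ] j7 1.16 F [ 0.   0.5 -1.5] w 0.0077
```

View pics/i.png

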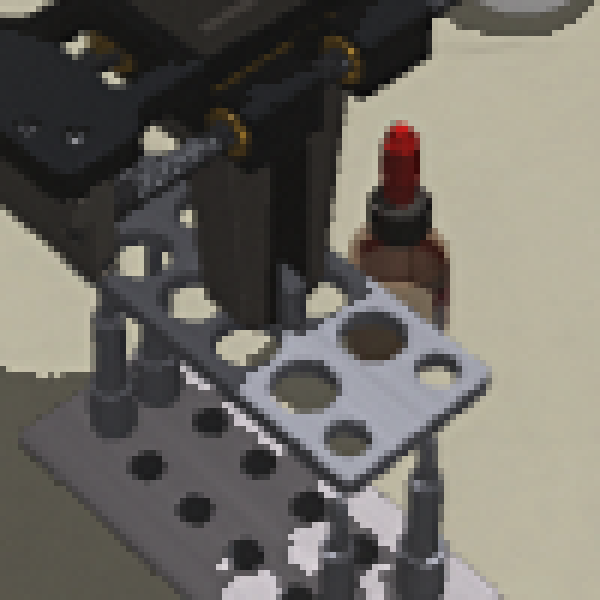

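The plate is held level above the posts. The wide-end holes are at crop (437.5,369.5) and (348,437), and the upper shoulders of those posts are at about (425,483) and (338,543). I'll compare hole and post positions in this same view.

```bash
python3 - <<'E'
from h import *
np.set_printoptions(precision=4,suppress=True)
S=cams.capture("side");s=probe_bus.state();zt=s["position"][2]-.0106+.008
px=lambda x,y:((x+.5)/6-.5+285,(y+.5)/6-.5+235)
H=np.array([plane(S,*px(437.5,369.5),zt),plane(S,*px(348,437),zt)])
P=np.array([plane(S,*px(425,483),.062),plane(S,*px(338,543),.062)])
Q=np.array([plane(S,356.8,307.2,.083),plane(S,341.9,318.2,.083)])
A=R.from_rotvec(s["ee_rot"]).as_matrix()
for n,X in(("hole",H),("shoulder",P),("tip",Q)): print(n,X,"gap",np.linalg.norm(X[0]-X[1]))
print("post-hole in tool xy: shoulder",((P-H)@A)[:,:2],"tip",((Q-H)@A)[:,:2])
im=S["color"]; cv2.imwrite("pics/j.png",np.hstack([crop(im,330,285,40,55,10)[:,:,::-1],crop(im,298,270,20,55,10)[:,:,::-1]]))
E
```

```text
hole [[ 0.5669 -0.2921  0.1128]
 [ 0.5354 -0.3103  0.1128]] gap 0.036437512649156234
shoulder [[ 0.5653 -0.291   0.062 ]
 [ 0.5342 -0.3065  0.062 ]] gap 0.034731757432520924
tip [[ 0.5671 -0.2911  0.083 ]
 [ 0.5351 -0.3086  0.083 ]] gap 0.03646861162302229
post-hole in tool xy: shoulder [[ 0.0018 -0.0009]
 [ 0.0039  0.0009]] tip [[0.0008 0.0006]
 [0.0016 0.0006]]
```

View pics/j.png

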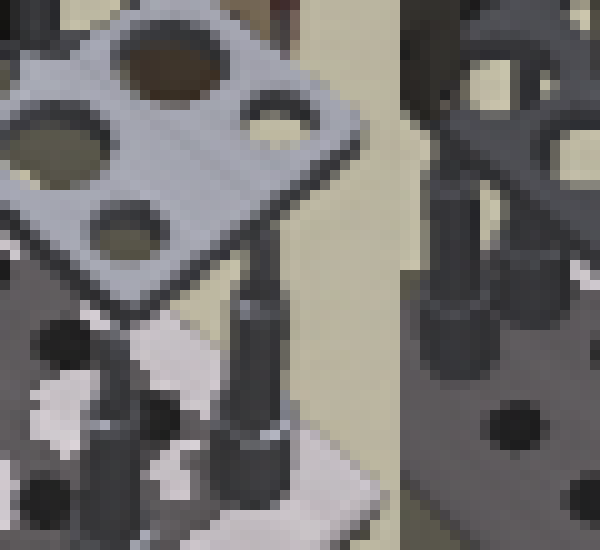

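The holes are now at px (357.5,296.4) and (342.5,307.6), and the shoulder centres at (355.6,314.9) and (340.6,327.1). My first reading of the second shoulder was about 2 px too high, so I'll recompute.

```bash
python3 - <<'E'
from h import *
np.set_printoptions(precision=4,suppress=True)
S=cams.capture("side");s=probe_bus.state();zt=s["position"][2]-.0106+.008
c=lambda L,z:np.array([plane(S,u-.5,v-.5,z) for u,v in L])
H=c([(358,296.9),(343,308.1)],zt);P=c([(356.1,315.4),(341.1,327.6)],.0615)
A=R.from_rotvec(s["ee_rot"]).as_matrix()
print(H,P,np.linalg.norm(H[0]-H[1]),np.linalg.norm(P[0]-P[1]),((P-H)@A)[:,:2])
# bevel-end post shoulder B at crop (452,183) ; lower shoulder
B=c([(298+5.3,270+18.3)],.0615); D=B[0]-P.mean(0); print(B)
E
```

```text
[[ 0.5668 -0.2925  0.1127]
 [ 0.5352 -0.3105  0.1127]] [[ 0.5659 -0.2903  0.0615]
 [ 0.5327 -0.3101  0.0615]] 0.03644140132108996 0.03867087529780091 [[ 0.0024  0.0003]
 [ 0.0016 -0.0019]]
[[ 0.4841 -0.2041  0.0615]]
```

The rows are not in the units I measure in: shifts go in shares of 0.8 m and turns go in shares of pi rad. I convert before sending: 0.034 m / 0.8 = 0.0425, 0.032 m / 0.8 = 0.04, 0.001 rad / 3.1416 = 0.0003.

nudge_tcp([
  [[0,0.0018,0,0,0.0003,0.0003,0],[0,0.0018,0,0.015,0.0003,0.0003,0],[0,0.0018,0,0.0275,0.0003,0.0003,0],[0,0.0018,0,0.04,0.0003,0.0003,0],[0,0.0018,0,0.0425,0.0003,0.0003,0],[0,0.0018,0,0.0425,0.0003,0.0003,0],[0,0.0018,0,0.0425,0.0003,0.0003,0]],
])

```text
t: 18.52
position: [0.5243, -0.2538, 0.0813]
ee_rot: [-1.571, -2.72, 0.001]
force: [0.4, 0.1, -1.8]
grip_width: 0.0078
finger_force: 30.0
```

```bash
python3 - <<'E'
from h import *
go((.5249,-.2541,.08),30)
S=cams.capture("side");im=S["color"]; cv2.imwrite("pics/k.png",np.hstack([crop(im,325,285,45,60,10)[:,:,::-1],crop(im,293,260,30,60,10)[:,:,::-1]]))
E
```

```text
t 18.52 shift [-0.0006  0.0004  0.0013] turn [-0.0011 -0.0002 -0.0003] pos [ 0.5243 -0.2538  0.0813] j7 1.18 F [ 0.4  0.1 -1.8] w 0.0078
```

View pics/k.png

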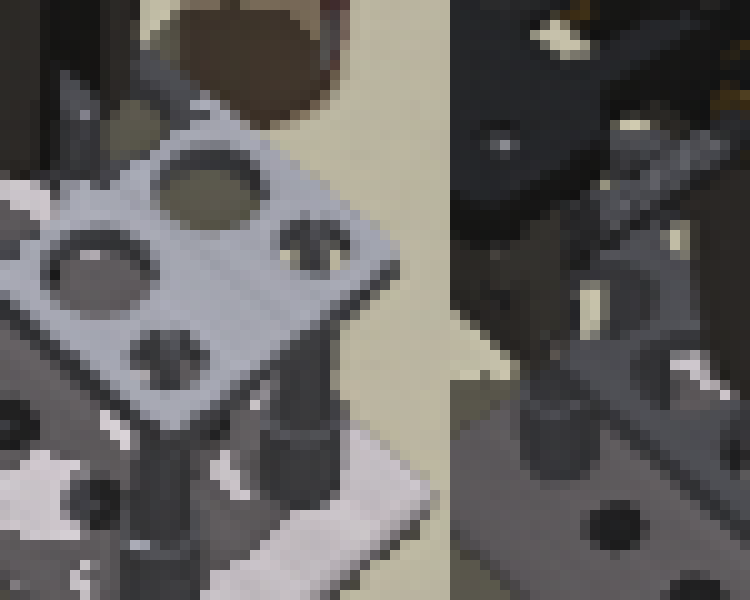

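The tips have entered the holes: hole C is centred near crop (312,244) and hole D near (169,358). I'll check the tip centring from grey values.

```bash
python3 - <<'E'
from h import *
S=cams.capture("side");g=S["color"].mean(2).astype(int);s=probe_bus.state();p=s["position"]
print("C cols 350..362");print(np.c_[np.arange(304,315),g[304:315,350:363]])
print("D cols 336..348");print(np.c_[np.arange(315,327),g[315:327,336:349]])
A=R.from_rotvec(s["ee_rot"]).as_matrix();a=proj(S,np.array([.5671,-.2911,.08]))
for d in((.001,0,0),(0,.001,0)): print("px per mm tool",d,proj(S,np.array([.5671,-.2911,.08])+A@d)-a)
print(proj(S,np.array([.5671,-.2911,.083]))-proj(S,np.array([.5671,-.2911,.0787])))
E
```

```text
C cols 350..362
[[304  62  74 158 166 164 164 166 167 171 175 176 175 175]
 [305  77 143 168 169 166 167 166 168 169 160 161 174 177]
 [306 124 164 167 166 164 130 165 153 160 169 157 172 175]
 [307 166 174 168 113  69  55  84  68  84 143 167 168 160]
 [308 166 169 137  67  52  60  76  68  51  78 146 166 167]
 [309 163 167 119  63  73  60  66  91  80  43 142 164 167]
 [310 167 164 149 180 125  63  60  87 174 104 146 163 167]
 [311 169 167 164 161 116  58  55  80 173 161 168 169 160]
 [312 169 169 167 165 156 141 114 108 163 167 170 164 113]
 [313 165 168 170 168 166 165 166 169 173 174 157 113  63]
 [314 162 165 168 169 167 165 164 168 166 135  74  46 103]]
D cols 336..348
[[315  89  86 120 163 172 173 172 169 169 170 169 167 169]
 [316 126 134 164 170 168 169 174 173 171 169 170 167 167]
 [317 171 171 172 162 165 168 153 166 175 172 168 170 168]
 [318 170 171 165 114  66 101  89  93 151 174 171 168 169]
 [319 169 169  99  58  55  75  83  56  85 147 174 172 167]
 [320 170 140  62  58  56  70  74  61  46  76 162 174 172]
 [321 171 154  83  75  55  59  66  91  69  99 161 170 176]
 [322 171 171 176 168  75  57  63  89  80 146 168 169 163]
 [323 147 169 172 139  73  52  55 108 136 168 170 161 113]
 [324  85 149 170 171 171 172 171 172 172 175 167 116  66]
 [325  44  52 137 170 172 170 171 171 168 161 100  65  66]
 [326 110  45  64 117 161 172 172 165 115  71  62  48  90]]
px per mm tool (0.001, 0, 0) [[-0.406009   -0.32403839]]
px per mm tool (0, 0.001, 0) [[ 0.38727825 -0.30062054]]
[[ 0.08847713 -1.60761948]]
```

To row units: 0.0085 m / 0.8 = 0.0106, 0.0006 m / 0.8 = 0.0008.

nudge_tcp([
  [[0,0.0008,0.0008,0.0025,0,0,0],[0,0.0008,0.0008,0.0063,0,0,0],[0,0.0008,0.0008,0.0088,0,0,0],[0,0.0008,0.0008,0.0106,0,0,0]],
])

```text
t: 19.12
position: [0.5243, -0.2527, 0.0723]
ee_rot: [-1.57, -2.719, 0.001]
force: [-0.9, 1.2, -1.4]
grip_width: 0.0076
finger_force: 30.0
```

nudge_tcp([
  [[0,0,0,0.0013,0,0,0],[0,0,0,0.0025,0,0,0],[0,0,0,0.0025,0,0,0]],
])

```text
t: 19.5
position: [0.5245, -0.253, 0.0709]
ee_rot: [-1.571, -2.72, 0.001]
force: [-1.5, -0.1, 3.1]
grip_width: 0.008
finger_force: 30.0
```

nudge_tcp([
  [[0,0,0,0.0013,0,0,0],[0,0,0,0.0025,0,0,0],[0,0,0,0.0025,0,0,0]],
])

```text
t: 19.88
position: [0.5247, -0.2533, 0.0687]
ee_rot: [-1.572, -2.72, 0.002]
force: [1.3, -2.3, 2.3]
grip_width: 0.0078
finger_force: 30.0
```

```bash
python3 -c "
from h import *
go((.5249,-.2541,.08),30);print(probe_bus.state()['ft_torque'])"
```

```text
t 19.88 shift [-0.0008 -0.0002 -0.0113] turn [-0.001   0.0005 -0.0006] pos [ 0.5247 -0.2533  0.0687] j7 1.19 F [ 1.3 -2.3  2.3] w 0.0078
[-0.18681513  0.08561991  0.04463538]
```

The plate passed the upper shoulders. A slight -x push suggests easing x back, so I'll do that and continue down gently.

To row units: 0.01 m / 0.8 = 0.0125, 0.007 m / 0.8 = 0.0088.

nudge_tcp([
  [[0,-0.0008,0,0.0013,0,0,0],[0,-0.0008,0,0.005,0,0,0],[0,-0.0008,0,0.0088,0,0,0],[0,-0.0008,0,0.0125,0,0,0],[0,-0.0008,0,0.0125,0,0,0]],
])

```text
t: 20.5
position: [0.5255, -0.2533, 0.0579]
ee_rot: [1.571, 2.72, -0.001]
force: [4.6, -1.7, -3.5]
grip_width: 0.0079
finger_force: 30.0
```

nudge_tcp([
  [[0,0,0,0.0038,0,0,0],[0,0,0,0.0075,0,0,0],[0,0,0,0.0113,0,0,0],[0,0,0,0.015,0,0,0],[0,0,0,0.0163,0,0,0],[0,0,0,0.0163,0,0,0]],
])

```text
t: 21.25
position: [0.5249, -0.2521, 0.046]
ee_rot: [-1.569, -2.719, -0.001]
force: [2.1, 2.2, 8.2]
grip_width: 0.0076
finger_force: 30.0
```

```bash
python3 -c "
from h import *
go((.5249,-.2541,.0406),30);print(probe_bus.state()['ft_torque'])"
```

```text
t 21.25 shift [-0.0018 -0.001   0.0054] turn [-0.0003 -0.0021  0.0004] pos [ 0.5249 -0.2521  0.046 ] j7 1.20 F [2.1 2.2 8.2] w 0.0076
[ 0.05346319 -0.60712191 -0.12972279]
```

To row units: -0.001 m / 0.8 = -0.0013, 0.0005 m / 0.8 = 0.0006.

nudge_tcp([
  [[0,0.0004,0.0006,-0.0013,0,0,0],[0,0.0004,0.0006,0,0,0,0],[0,0.0004,0.0006,0.0013,0,0,0]],
])

```text
t: 21.62
position: [0.5248, -0.2519, 0.0451]
ee_rot: [-1.569, -2.719, -0.001]
force: [0.6, 3.1, 10.0]
grip_width: 0.0074
finger_force: 30.0
```

nudge_tcp([
  [[0,0,0,0.0013,0,0,0],[0,0,0,0.0031,0,0,0],[0,0,0,0.0031,0,0,0]],
])

```text
t: 22.0
position: [0.5244, -0.2511, 0.0423]
ee_rot: [-1.568, -2.718, -0.001]
force: [1.1, 3.4, 8.9]
grip_width: 0.0082
finger_force: 30.0
```

nudge_tcp([
  [[0,0,0,0.0006,0,0,0],[0,0,0,0.0013,0,0,0],[0,0,0,0.0013,0,0,0]],
])

```text
t: 22.38
position: [0.5243, -0.251, 0.0414]
ee_rot: [-1.568, -2.717, -0.002]
force: [0.3, 3.5, 9.8]
grip_width: 0.0079
finger_force: 30.0
```

```bash
python3 -c "
from h import *
go((.5249,-.2541,.0406),30);print(probe_bus.state()['ft_torque'])"
```

```text
t 22.38 shift [-0.003  -0.001   0.0008] turn [-0.0012 -0.0043  0.0005] pos [ 0.5243 -0.251   0.0414] j7 1.21 F [0.3 3.5 9.8] w 0.0079
[ 0.6157009  -0.16265279 -0.13550988]
```

```bash
python3 - <<'E'
from h import *
S=cams.capture("side");im=S["color"]; cv2.imwrite("pics/l.png",crop(im,285,255,90,90,6)[:,:,::-1])
E
```

```text
(no output)
```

View pics/l.png

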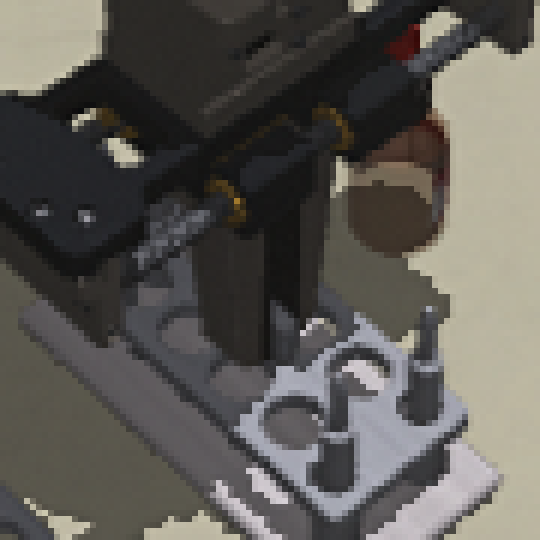

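The plate is threaded on all the posts, with the wide-end posts projecting through at crop (337,440) and (427,370), and it looks nearly home. That picture was the 11th I viewed, one over the limit of 10, so from here I work from numbers only. Next I'll relieve the side load and press home.

To row units: 0.001 m / 0.8 = 0.0013, 0.0005 m / 0.8 = 0.0006.

nudge_tcp([
  [[0,0.0006,0.0004,0.0006,0,0,0],[0,0.0006,0.0004,0.0013,0,0,0],[0,0.0006,0.0004,0.0013,0,0,0]],
])

```text
t: 22.8
position: [0.5242, -0.2507, 0.0405]
ee_rot: [-1.568, -2.717, -0.001]
force: [0.3, 2.5, 10.5]
grip_width: 0.0079
finger_force: 30.0
```

```bash
python3 -c "
from h import *
go((.5249,-.2541,.0406),30)"
```

```text
t 22.80 shift [-0.0033 -0.0011 -0.0001] turn [-0.0014 -0.004   0.0002] pos [ 0.5242 -0.2507  0.0405] j7 1.21 F [ 0.3  2.5 10.5] w 0.0079
```

nudge_tcp([
  [[0.01,0,0,0,0,0,0],[0.012,0,0,0,0,0,0],[0.012,0,0,0,0,0,0],[0.012,0,0,0,0,0,0]],
])

```text
t: 23.3
position: [0.5244, -0.2521, 0.0397]
ee_rot: [-1.57, -2.718, 0.002]
force: [0.3, 0.6, -0.6]
grip_width: 0.0119
finger_force: 0.0
```

```bash
python3 -c "
from h import *
go((.5249,-.2541,.0406),30)"
```

```text
t 23.30 shift [-0.0019 -0.0005 -0.0009] turn [-0.0021 -0.0014 -0.0003] pos [ 0.5244 -0.2521  0.0397] j7 1.21 F [ 0.3  0.6 -0.6] w 0.0119
```

To row units: -0.035 m / 0.8 = -0.0438, -0.02 m / 0.8 = -0.025.

nudge_tcp([
  [[0.04,0,0,0,0,0,0],[0.04,0,0,-0.025,0,0,0],[0.04,0,0,-0.0438,0,0,0],[0.0,0,0,-0.0438,0,0,0],[0.0,0,0,-0.0438,0,0,0],[0.0,0,0,-0.0438,0,0,0],[0.0,0,0,-0.0438,0,0,0],[0.0,0,0,-0.0438,0,0,0]],
])

```text
t: 24.3
position: [0.5248, -0.2521, 0.0747]
ee_rot: [-1.57, -2.719, 0.002]
force: [0.4, 0.1, -0.7]
grip_width: 0.0007
finger_force: 0.0
```

nudge_tcp([
  [[0,0.0075,0,0.0125,0,0,0],[0,0.0075,0,0.0175,0,0,0],[0,0.0075,0,0.02,0,0,0],[0,0.0075,0,0.0213,0,0,0]],
])

```text
t: 24.8
position: [0.5219, -0.2471, 0.0579]
ee_rot: [-1.571, -2.719, 0.001]
force: [-0.2, -1.1, -0.3]
grip_width: 0.0005
finger_force: 0.0
```

nudge_tcp([
  [[0,0,0,0.0013,0,0,0],[0,0,0,0.0025,0,0,0],[0,0,0,0.0025,0,0,0]],
])

```text
t: 25.18
position: [0.522, -0.247, 0.0564]
ee_rot: [-1.571, -2.72, 0.001]
force: [-1.2, 1.6, 4.9]
grip_width: 0.0007
finger_force: 2.5
```

To row units: 0.014 m / 0.8 = 0.0175, -0.004 m / 0.8 = -0.005.

nudge_tcp([
  [[0,0,0,-0.005,0,0,0],[0,0.0175,0,-0.005,0,0,0],[0,0.0175,0,-0.0025,0,0,0],[0,0.0175,0,-0.0013,0,0,0],[0,0.0175,0,0,0,0,0],[0,0.0175,0,0,0,0,0]],
])

```text
t: 25.92
position: [0.515, -0.2348, 0.0564]
ee_rot: [-1.571, -2.719, 0.001]
force: [-1.1, 0.6, 5.1]
grip_width: 0.0001
finger_force: 2.3
```

nudge_tcp([
  [[0,0,0,-0.005,0,0,0],[0,-0.035,0,-0.005,0,0,0],[0,-0.035,0,-0.0025,0,0,0],[0,-0.035,0,-0.0013,0,0,0],[0,-0.035,0,0,0,0,0],[0,-0.035,0,0,0,0,0]],
])

```text
t: 26.68
position: [0.5283, -0.2584, 0.0564]
ee_rot: [-1.569, -2.719, 0.001]
force: [-2.1, 0.6, 4.4]
grip_width: 0.0006
finger_force: 2.4
```

The lug top is level at 0.0564 m at both ends and the middle, so the lower plate is home. Now I'll fetch the top plate.

To row units: -0.11 m / 0.8 = -0.1375, -0.1 m / 0.8 = -0.125.

nudge_tcp([
  [[0,0,0,-0.0375,0,0,0],[0.04,0,0,-0.1,0,0,0],[0.04,0.0175,0,-0.125,0,0,0],[0.04,0.0175,-0.0375,-0.125,0,0,0],[0.04,0.0175,-0.075,-0.125,0,0,0],[0.04,0.0175,-0.1125,-0.125,0,0,0],[0.04,0.0175,-0.1375,-0.125,0,0,0],[0.04,0.0175,-0.1375,-0.125,0,0,0],[0.04,0.0175,-0.1375,-0.125,0,0,0]],
])

```text
t: 27.8
position: [0.4279, -0.3012, 0.1562]
ee_rot: [-1.569, -2.721, 0.0]
force: [-0.5, 0.3, 0.3]
grip_width: 0.0399
finger_force: 0.0
```

```bash
python3 -c "
from h import *
go((.4265,-.3036,.0108),30)"
```

```text
t 27.80 shift [-0.0015 -0.0023  0.1454] turn [-0.0006 -0.0005  0.0011] pos [ 0.4279 -0.3012  0.1562] j7 1.28 F [-0.5  0.3  0.3] w 0.0399
```

To row units: 0.125 m / 0.8 = 0.1563, 0.11 m / 0.8 = 0.1375, 0.001 rad / 3.1416 = 0.0003.

nudge_tcp([
  [[0.04,-0.0019,-0.0029,0.05,0,0,0.0003],[0.04,-0.0019,-0.0029,0.1,0,0,0.0003],[0.04,-0.0019,-0.0029,0.1375,0,0,0.0003],[0.04,-0.0019,-0.0029,0.1563,0,0,0.0003],[0.04,-0.0019,-0.0029,0.1563,0,0,0.0003],[0.04,-0.0019,-0.0029,0.1563,0,0,0.0003]],
])

```text
t: 28.55
position: [0.4263, -0.3048, 0.0321]
ee_rot: [1.572, 2.719, -0.001]
force: [-0.7, 0.2, 0.5]
grip_width: 0.0402
finger_force: 0.0
```

```bash
python3 -c "
from h import *
go((.4265,-.3036,.0108),30)"
```

```text
t 28.55 shift [0.001  0.0008 0.0213] turn [-0.0003  0.0009 -0.001 ] pos [ 0.4263 -0.3048  0.0321] j7 1.41 F [-0.7  0.2  0.5] w 0.0402
```

To row units: 0.021 m / 0.8 = 0.0263, 0.018 m / 0.8 = 0.0225, -0.001 rad / 3.1416 = -0.0003.

nudge_tcp([
  [[0.04,0.0013,0.001,0.0125,0,0.0003,-0.0003],[0.04,0.0013,0.001,0.0225,0,0.0003,-0.0003],[0.04,0.0013,0.001,0.0263,0,0.0003,-0.0003],[0.03,0.0013,0.001,0.0263,0,0.0003,-0.0003],[0.02,0.0013,0.001,0.0263,0,0.0003,-0.0003],[0.012,0.0013,0.001,0.0263,0,0.0003,-0.0003],[0.012,0.0013,0.001,0.0263,0,0.0003,-0.0003]],
])

```text
t: 29.42
position: [0.4256, -0.3032, 0.0103]
ee_rot: [-1.57, -2.719, 0.0]
force: [-0.4, 0.4, 0.1]
grip_width: 0.0118
finger_force: 0.0
```

```bash
python3 -c "
from h import *
go((.4265,-.3036,.0108),30)"
```

```text
t 29.43 shift [-0.0008  0.0006 -0.0005] turn [-0.0011 -0.0014 -0.0003] pos [ 0.4256 -0.3032  0.0103] j7 1.43 F [-0.4  0.4  0.1] w 0.0118
```

To row units: -0.0008 m / 0.8 = -0.001, 0.0006 m / 0.8 = 0.0008, -0.001 rad / 3.1416 = -0.0003.

nudge_tcp([
  [[0.012,-0.001,0.0008,-0.0006,-0.0003,-0.0003,0],[0.01,-0.001,0.0008,-0.0006,-0.0003,-0.0003,0],[0.008,-0.001,0.0008,-0.0006,-0.0003,-0.0003,0],[0,-0.001,0.0008,-0.0006,-0.0003,-0.0003,0],[0,-0.001,0.0008,-0.0006,-0.0003,-0.0003,0],[0,-0.001,0.0008,-0.0006,-0.0003,-0.0003,0]],
])

```text
t: 30.18
position: [0.4265, -0.3036, 0.0107]
ee_rot: [-1.571, -2.72, -0.0]
force: [-1.2, -0.0, 0.1]
grip_width: 0.0076
finger_force: 30.0
```

```bash
python3 -c "
from h import *
go((.4265,-.3036,.0108),30)"
```

```text
t 30.18 shift [-0.      0.     -0.0001] turn [-0.0003 -0.0006 -0.0004] pos [ 0.4265 -0.3036  0.0107] j7 1.43 F [-1.2 -0.   0.1] w 0.0076
```

nudge_tcp([
  [[0,0,0,-0.025,0,0,0],[0,0,0,-0.075,0,0,0],[0,0,0,-0.125,0,0,0],[0,0,0.0375,-0.125,0,0,0],[0,0,0.075,-0.125,0,0,0],[0,0,0.1125,-0.125,0,0,0],[0,0,0.1375,-0.125,0,0,0],[0,0,0.1375,-0.125,0,0,0],[0,0,0.1375,-0.125,0,0,0],[0,0,0.1375,-0.125,0,0,0]],
])

```text
t: 31.42
position: [0.5206, -0.2496, 0.1107]
ee_rot: [-1.573, -2.718, 0.001]
force: [0.1, 0.4, -2.2]
grip_width: 0.0075
finger_force: 30.0
```

```bash
python3 -c "
from h import *
go((.5217,-.2486,.0727),30)"
```

```text
t 31.43 shift [0.0003 0.0015 0.038 ] turn [-0.0009 -0.0008 -0.0023] pos [ 0.5206 -0.2496  0.1107] j7 1.17 F [ 0.1  0.4 -2.2] w 0.0075
```

To row units: 0.011 m / 0.8 = 0.0138, 0.006 m / 0.8 = 0.0075, -0.002 rad / 3.1416 = -0.0006.

nudge_tcp([
  [[0,0.0004,0.0015,0.0075,0,0,-0.0006],[0,0.0004,0.0015,0.0138,0,0,-0.0006],[0,0.0004,0.0015,0.0138,0,0,-0.0006],[0,0.0004,0.0015,0.0138,0,0,-0.0006]],
])

```text
t: 31.92
position: [0.5226, -0.2478, 0.0996]
ee_rot: [-1.568, -2.721, 0.0]
force: [0.0, 0.1, -2.0]
grip_width: 0.0076
finger_force: 30.0
```

```bash
python3 -c "
from h import *
go((.5217,-.2486,.0727),30)
go((.5217,-.2486,.0727),30)"
```

```text
t 31.93 shift [-0.0002 -0.0012  0.0269] turn [-0.0004 -0.0007  0.0016] pos [ 0.5226 -0.2478  0.0996] j7 1.17 F [ 0.   0.1 -2. ] w 0.0076
t 31.93 shift [-0.0002 -0.0012  0.0269] turn [-0.0004 -0.0007  0.0016] pos [ 0.5226 -0.2478  0.0996] j7 1.17 F [ 0.   0.1 -2. ] w 0.0076
```

To row units: -0.001 m / 0.8 = -0.0013, -0.0002 m / 0.8 = -0.0003, 0.0016 rad / 3.1416 = 0.0005.

nudge_tcp([
  [[0,-0.0003,-0.0013,0,0,0,0.0005],[0,-0.0003,-0.0013,0,0,0,0.0005],[0,-0.0003,-0.0013,0,0,0,0.0005],[0,-0.0003,-0.0013,0,0,0,0.0005],[0,-0.0003,-0.0013,0,0,0,0.0005],[0,-0.0003,-0.0013,0,0,0,0.0005]],
])

```text
t: 32.67
position: [0.5219, -0.2484, 0.0997]
ee_rot: [-1.57, -2.72, -0.0]
force: [0.1, 0.5, -2.3]
grip_width: 0.0076
finger_force: 30.0
```

```bash
python3 -c "
from h import *
go((.5217,-.2486,.0727),30)"
```

```text
t 32.67 shift [-0.0001 -0.0003  0.027 ] turn [-0.0003 -0.0006  0.0002] pos [ 0.5219 -0.2484  0.0997] j7 1.18 F [ 0.1  0.5 -2.3] w 0.0076
```

To row units: 0.012 m / 0.8 = 0.015, 0.009 m / 0.8 = 0.0113.

nudge_tcp([
  [[0,0,-0.0004,0.0038,0,0,0],[0,0,-0.0004,0.0075,0,0,0],[0,0,-0.0004,0.0113,0,0,0],[0,0,-0.0004,0.015,0,0,0],[0,0,-0.0004,0.015,0,0,0]],
])

```text
t: 33.3
position: [0.5218, -0.2484, 0.0874]
ee_rot: [-1.57, -2.72, -0.0]
force: [1.2, 1.4, -2.5]
grip_width: 0.0076
finger_force: 30.0
```

nudge_tcp([
  [[0,0,0,0.0025,0,0,0],[0,0,0,0.005,0,0,0],[0,0,0,0.0075,0,0,0],[0,0,0,0.0075,0,0,0]],
])

```text
t: 33.8
position: [0.5218, -0.2485, 0.0815]
ee_rot: [-1.57, -2.72, -0.0]
force: [3.0, 0.7, -2.1]
grip_width: 0.0078
finger_force: 30.0
```

```bash
python3 -c "
from h import *
go((.5217,-.2486,.0727),30);print(probe_bus.state()['ft_torque'])"
```

```text
t 33.80 shift [-0.0001 -0.0001  0.0088] turn [-0.0002 -0.0006  0.0002] pos [ 0.5218 -0.2485  0.0815] j7 1.19 F [ 3.   0.7 -2.1] w 0.0078
[ 0.19305114 -0.42120366 -0.11001512]
```

Threaded over the tips (underside at about 0.071), with the same small side force as at the original seat. Relieve a little and go home.

To row units: 0.0083 m / 0.8 = 0.0104, 0.0075 m / 0.8 = 0.0094.

nudge_tcp([
  [[0,0,0.0005,0.0025,0,0,0],[0,0,0.0005,0.005,0,0,0],[0,0,0.0005,0.0075,0,0,0],[0,0,0.0005,0.0094,0,0,0],[0,0,0.0005,0.0104,0,0,0],[0,0,0.0005,0.0104,0,0,0],[0,0,0.0005,0.0104,0,0,0]],
])

```text
t: 34.67
position: [0.5219, -0.2483, 0.0733]
ee_rot: [-1.57, -2.72, -0.0]
force: [1.1, 0.5, -2.7]
grip_width: 0.0073
finger_force: 30.0
```

nudge_tcp([
  [[0,0,0,0.0006,0,0,0],[0,0,0,0.0006,0,0,0]],
])

```text
t: 34.92
position: [0.522, -0.2484, 0.0731]
ee_rot: [-1.57, -2.72, -0.0]
force: [0.2, 0.9, 0.2]
grip_width: 0.0072
finger_force: 30.0
```

```bash
python3 -c "
from h import *
go((.5217,-.2486,.0727),30);print(probe_bus.state()['ft_torque'])"
```

```text
t 34.92 shift [-0.0001 -0.0003  0.0004] turn [-0.0002 -0.0007  0.0002] pos [ 0.522  -0.2484  0.0731] j7 1.19 F [0.2 0.9 0.2] w 0.0072
[ 0.11189486  0.05807522 -0.08444068]
```

To row units: -0.033 m / 0.8 = -0.0413, -0.02 m / 0.8 = -0.025.

nudge_tcp([
  [[0,0,0,0.0005,0,0,0],[0,0,0,0.0005,0,0,0],[0.012,0,0,0.0005,0,0,0],[0.04,0,0,0.0005,0,0,0],[0.04,0,0,0.0005,0,0,0],[0.04,0,0,-0.025,0,0,0],[0.04,0,0,-0.0413,0,0,0],[0,0,0,-0.0413,0,0,0],[0,0,0,-0.0413,0,0,0],[0,0,0,-0.0413,0,0,0],[0,0,0,-0.0413,0,0,0],[0,0,0,-0.0413,0,0,0]],
])

```text
t: 36.42
position: [0.5218, -0.2484, 0.1056]
ee_rot: [-1.57, -2.72, 0.0]
force: [-0.4, -0.1, 0.4]
grip_width: 0.0006
finger_force: 0.0
```

nudge_tcp([
  [[0,-0.0175,0,0.0125,0,0,0],[0,-0.0175,0,0.0175,0,0,0],[0,-0.0175,0,0.0194,0,0,0],[0,-0.0175,0,0.0206,0,0,0],[0,-0.0175,0,0.0206,0,0,0]],
])

```text
t: 37.05
position: [0.529, -0.2603, 0.0894]
ee_rot: [-1.57, -2.72, -0.0]
force: [0.2, -0.1, 0.0]
grip_width: 0.0004
finger_force: 0.0
```

nudge_tcp([
  [[0,0,0,0.0013,0,0,0],[0,0,0,0.0013,0,0,0]],
])

```text
t: 37.3
position: [0.5291, -0.2604, 0.0885]
ee_rot: [-1.57, -2.721, -0.0]
force: [1.2, -0.1, 1.2]
grip_width: 0.0005
finger_force: 0.0
```

To row units: 0.0005 m / 0.8 = 0.0006.

nudge_tcp([
  [[0,0,0,0.0006,0,0,0],[0,0,0,0.0006,0,0,0],[0,0,0,0.0006,0,0,0]],
])

```text
t: 37.67
position: [0.5291, -0.2605, 0.0884]
ee_rot: [-1.57, -2.72, -0.001]
force: [-0.4, 1.5, 5.4]
grip_width: 0.0004
finger_force: 2.8
```

nudge_tcp([
  [[0,0,0,-0.005,0,0,0],[0,0.035,0,-0.005,0,0,0],[0,0.035,0,-0.0025,0,0,0],[0,0.035,0,-0.0013,0,0,0],[0,0.035,0,0,0,0,0],[0,0.035,0,0,0,0,0]],
])

```text
t: 38.42
position: [0.5155, -0.2371, 0.0884]
ee_rot: [1.571, 2.72, 0.0]
force: [-1.5, -0.4, 4.9]
grip_width: 0.0001
finger_force: 2.4
```

nudge_tcp([
  [[0,0,0,-0.05,0,0,0],[0,0,0,-0.125,0,0,0],[0,0,0,-0.175,0,0,0],[0,0,-0.0375,-0.175,0,0,0],[0,0.125,-0.0625,-0.175,0,0,0],[0,0.25,-0.0625,-0.175,0,0,0],[0,0.25,-0.0625,-0.175,0,0,0],[0,0.25,-0.0625,-0.175,0,0,0],[0,0.25,-0.0625,-0.175,0,0,0]],
])

```text
t: 39.55
position: [0.3719, -0.0878, 0.2284]
ee_rot: [1.569, 2.722, 0.002]
force: [0.0, -0.1, 0.7]
grip_width: 0.0005
finger_force: 0.0
```

```bash
python3 - <<'E'
from h import *
S=cams.capture("side");T=cams.capture("top")
a=cv2.cvtColor(S["color"],6);o=cv2.imread("pics/side0.png",0)
b=cv2.cvtColor(T["color"],6);q=cv2.imread("pics/top0.png",0)
for n,x,y,(u,v,w,h) in(("rack top-plate side",a,o,(300,270,70,50)),("bottle",a,o,(342,252,20,40)),("flask",a,o,(285,138,25,36)),("rack top",b,q,(395,195,50,45))):
    d=cv2.absdiff(x,y)[v:v+h,u:u+w];print(n,"mean diff",d.mean().round(1),"frac>40",(d>40).mean().round(3))
print(probe_bus.state()["t"])
E
```

```text
rack top-plate side mean diff 16.3 frac>40 0.073
bottle mean diff 7.0 frac>40 0.004
flask mean diff 10.0 frac>40 0.0
rack top mean diff 12.3 frac>40 0.069
39.65
```

The lug tops are 32.0 mm apart (0.0884 and 0.0564 m), exactly the shoulder spacing, and both are level. The bottle and flask haven't moved. Handing in.

```bash
python3 -c "
from plant import bot, cams, probe_bus
print(bot.hand_in())"
```

```text
the job is handed in; nothing more can be done
None
```

The job is handed in at about 40 s: by lug-top probing both plates are level and fully home (tops 32.0 mm apart, the shoulder spacing), and the dropper bottle and conical flask did not move in the images; I did not check the other glassware, and I viewed 11 pictures, one over the limit of 10.

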